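Close the screw tin with its inner lid and take the outer cover off

TASK

Clamp the screw tin: push the black knob of its base all the way down, then turn it clockwise to its stop. Then set the nested pair of lids together onto the tin, gently and fully home, and let go of them. Last, lift the outer lid off alone by its collar, leaving the inner lid seated undisturbed, and finish while still holding the outer lid level about 10 cm straight above the place where it sat, with the other things on the bench left where they are.

Things in the scene. Friction and masses are not known exactly. Their poses are not given: they have to be found in the camera images.
- tin_base: Open steel tin (87 mm outside diameter, 81 mm mouth) on a grey base plate fixed to the bench. Origin: on the tin's axis at the plate's underside (bench level), z up; plate 12 mm thick, 110 mm wide in y, from x = -55 to +145 mm. Tin's rim 78 mm above the origin. The clamp knob stands 100 mm from the tin's axis along +x.
- tin_rim (a point): Centre of the tin's mouth, at rim height (78 mm above the bench).
- clamp_push (a joint): How far the clamp knob has been pushed down, m: 0 up, 0.006 fully down. A sliding friction of about 5 N resists; it stays where it is left.
- clamp_knob (a joint): Turn of the clamp knob clockwise seen from above, rad; starts between 0 and 0.25, stop at 1.5. Friction about 0.05 N m; it stays where it is left. It turns freely of the push, but must be pushed down before being turned.
- knob_grip (a point): On the vertical axis of the black clamp knob, mid-height of its bar grip, 51 mm above the bench while up; moves and turns with it. The bar is 14 mm thick, 40 mm long, 26 mm high (13 mm above and below this point), on a disc of 42 mm diameter. Its length lies at +45 degrees from this frame's x towards y, its 14 mm thickness across that, at -45 degrees.
- inner_lid: Inner lid, plain steel, 250 g, loose, at first on the bench under the outer lid. Origin: centre of its underside, z up. Plug of 76 mm diameter, 14 mm deep, tapered to 66 mm at the foot; flange of 93 mm diameter at z = 14 to 18 mm, which rests on the tin's rim; round knob of 26 mm diameter up to z = 69 mm, through the outer lid's collar. Home on the tin, its origin is 64 mm above tin_base's.
- inner_knob_top (a point): Centre of the top of the inner lid's round knob (69 mm above the inner lid's origin). Only the upper 24 mm stand out above the outer lid's collar; gripped there, both lids come up together.
- outer_lid: Outer lid, plain aluminium, 130 g, loose, lying over the inner lid (2.5 mm sideways play). Origin: centre of its skirt's lower edge, z up; 8 mm above the inner lid's origin when nested (72 mm above tin_base's when home on the tin). Skirt 104 mm outside, 98 mm inside diameter; flat top at z = 13 mm; tubular collar from there to z = 37 mm, 50 mm outside, 42 mm inside diameter.
- collar_top (a point): Centre of the upper end of the outer lid's collar (37 mm above the outer lid's origin). Gripped by the outside of the collar, the outer lid comes up alone; the inner knob then stands 24 mm above the collar's top between the fingers.
- tape_roll: Blue tape roll, 68 mm diameter, 19 mm high, lying between the tin and the lids; bystander. Origin: centre of underside.
- screwdriver: Screwdriver lying beyond the task's things; bystander.
- wrench: Wrench lying on the near right of the bench; bystander.
- tape_measure: Yellow tape measure, 65 x 34 x 60 mm, on the near left; bystander. Origin: centre of underside.
- glue_bottle: Small upright yellow glue bottle with a black cap, 28 mm diameter, 90 mm high, on the right; bystander. Origin: centre of underside.
- spirit_level: Yellow spirit level, 400 mm long in y, 22 mm high, at the far side; bystander. Origin: centre of underside.
- spray_can: Upright can, 60 mm diameter, 160 mm high, on the left; bystander. Origin: centre of underside.
Mind the look-alikes: they are no part of the job. Leave any brown, green or pink look-alike of the inner_lid alone.

How it is judged:
By the outcome, as a careful person would: the job done as asked, in the order asked, and still so for the second after the job is handed in, while the arm keeps its last pose, push and grip.
It also fails if it takes over 64 s, if anything falls off the work surface, if the arm or the gripper's body presses on something with over 40 N, if the wrist force passes 120 N, or if a joint passes its speed limit or range.

ROBOT

A 6-joint arm with a two-finger parallel gripper is mounted at the origin on the work surface. World frame = base frame: x ahead of the robot, y to its left, z up, the work surface at z = 0. Lengths are in m, angles in degrees, forces in N, time in s.
With the tool pointing down it reaches from about 0.3 to 1 m from the base axis. Payload 5.1 kg.
Tool frame: the origin (TCP) lies at the very end of the fingers, on their centre line; the grasp point (between the pads) lies 19 mm behind it (bot.pinch_z is the distance from the TCP to the grasp point, in m); x points along the fingers, y is the direction in which the jaws open and shut, and the axes are right-handed (so a half turn about x gives the same grasp; the last joint's range is limited). The gripper opens to 95 mm and grips with 3 to 60 N. Pads are 20 mm wide; open, the fingers measure 119 mm over their backs; the gripper's body (75 mm by 180 mm) begins 59 mm behind the grasp point.
Start: joints at [-74.977, 7.093, 94.555, -0, 78.352, -4.733], TCP at [0.22, -0.612, 0.215] pointing down, gripper open.
Joint ranges: [-149.61, 149.61], [-58.7, 133.49], [1.44, 155.28], [-77.14, 257.14], [18.33, 153.61], [-166.67, 166.67]. Speed limits (degrees/s): [147.25, 147.25, 180, 180, 180, 180].

INTERFACE

Orientations are given as a 3x3 rotation matrix whose columns are the frame's x, y, z axes.
In Python, from rig import bot gives the robot as it stands. The module is installed in compiled form; this text tells all that it offers.
- The arm moves only by the tool carry_out, never from a script. Its argument "commands" is a list of rows, each an object with "offset": the shift along the tool's x, y, z in cm, a list of three; "twist": the turn about the tool's x in rad; "jaw": the finger opening in cm, from 0 to 9.51. In form: [{"offset": [x, y, z], "twist": twist, "jaw": jaw}, ...]. A call has exactly 5 rows; each row is the pose to reach, as a shift and turn from the pose commanded when the call began, along the tool's axes at that moment; what a row does not reach only later rows make up. A row lasts 1/12 s, in which the tool goes at most 41.7 mm and 7.16 degrees, less where a joint would pass 70% of its speed; a pose out of reach is approached as far as the arm can. A call with a gripper value outside its range is refused whole. The fingers move at their own pace and stop on an object; "grip_force" is the grip in N (left out, the last holds). Time passes only in rows, so rows that repeat a pose let the fingers close, or fill a call up. It gives the time, the measured TCP pose, the force and the opening at its end, in the units of the state.
- bot.read_state(): the state, without advancing time (a new reading comes with each control period).
- bot.snapshot(name): name is "side" or "top"; returns a dict with "image" (420x560x3 uint8, red, green, blue), "camera_matrix" (3x3 intrinsics, pixels), "k1" (the pictures are not rectified: a ray, as slopes to the right and down, at radius r is drawn at 1 + k1 r^2 times it, then the intrinsics apply), "view" (4x4, takes a point from world to camera coordinates). Camera axes: x right, y up, looking along -z (the intrinsics and any distortion apply to the point x, -y, -z); pixel columns grow to the right and rows downward; lengths in m; the calibration is good to about 2 mm. A picture is of the moment at which its call begins. There is no depth.
- bot.close_job(): hands the job in, once; it reports no verdict.
The state is a dict: "time_s": time; "joints": joint angles; "qvel": joint speeds; "effort": joint torques, N m; "ee_pos": TCP position; "ee_rot": TCP orientation; "wrist_force": force on the tool from outside, world axes, zero at the start; "torque": the same for the moment, N m; "opening": finger opening in m.
Only numpy, scipy, OpenCV 4.12 (cv2) and the standard library are available. Lean on these libraries where they do the work, as an engineer would, in place of code of your own. Each camera call takes 0.05 s, during which the arm holds its last target.

## Working session

There is one attempt and no reset: what is moved stays moved. The work goes in short steps, Python scripts to look and compute and a tool call to move; the robot and the scene stay as the last step left them, time stands still between calls to the robot, and variables do not carry over. Pictures are saved under pics/ and viewed, and the job is handed in when it is done.

Besides the shell and the picture viewer there is one more tool, called after "Request:" as name(argument=value, ...), one argument or row to a line, values as JSON. carry_out: Moves the arm, as the interface text tells. Its arguments: {"type":"object","properties":{"commands":{"type":"array"},"grip_force":{"type":"number"}},"required":["commands"]}

```bash
mkdir -p pics; ls; python3 - <<'E'
from rig import bot
import cv2,numpy as np
s=bot.read_state()
for k,v in s.items(): print(k,np.round(v,4).tolist())
for n in("side","top"):
    d=bot.snapshot(n); cv2.imwrite(f"pics/{n}0.png",d["image"][:,:,::-1]); print(n,d["camera_matrix"],d["k1"],np.round(d["view"],4))
print(bot.pinch_z)
E
```

```text
pics
time_s 0.0
joints [-74.978, 7.1346, 94.6329, -0.0006, 78.3537, -4.7343]
qvel [-0.0416, 0.0841, -0.0367, -0.102, 0.0166, -0.0306]
effort [0.0004, -41.7604, -35.9932, 0.0775, 0.0493, -0.0002]
ee_pos [0.2195, -0.6111, 0.2134]
ee_rot [[-0.0006, 0.338, -0.9411], [0.002, -0.9411, -0.338], [-1.0, -0.0021, -0.0002]]
wrist_force [0.4402, 0.4763, -0.9535]
torque [-0.0146, 0.004, -0.0152]
opening 0.0953
side [[415.79743607   0.         280.00328776]
 [  0.         415.79743607 208.60358441]
 [  0.           0.           1.        ]] -0.00016974998230512596 [[ 0.9789 -0.2034 -0.0197 -0.5495]
 [ 0.1558  0.6806  0.7159 -0.1387]
 [-0.1322 -0.7039  0.6979 -1.1855]
 [ 0.      0.      0.      1.    ]]
top [[536.14207545   0.         288.69123468]
 [  0.         536.14207545 212.54609054]
 [  0.           0.           1.        ]] -0.05762253190885785 [[-0.0266 -0.9995  0.0175  0.0067]
 [ 0.9943 -0.0246  0.104  -0.5724]
 [-0.1035  0.0202  0.9944 -1.4478]
 [ 0.      0.      0.      1.    ]]
0.0188
```

View pics/side0.png

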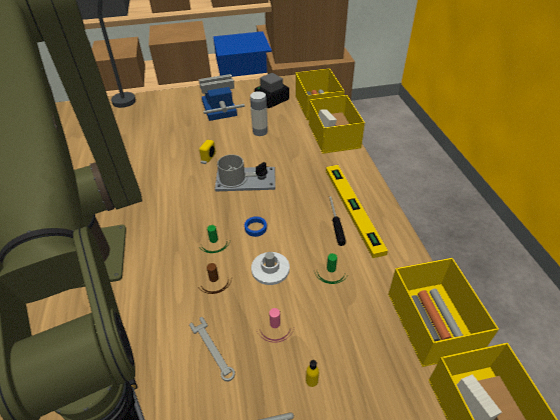

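View pics/top0.png

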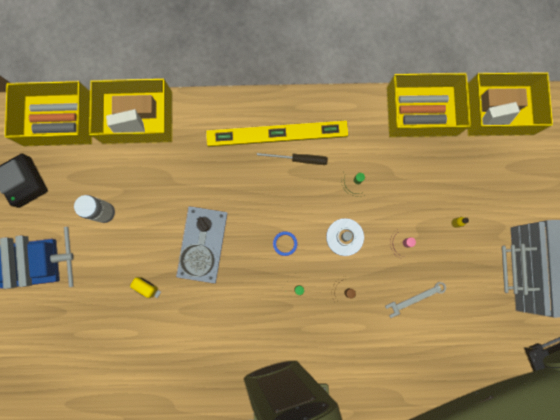

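The wanted lids are the plain steel/aluminium nested pair, at top (345,237) and side (270,266). The look-alikes have coloured knobs. In the top view they are green (360,178), green (299,290), brown (350,293) and pink (410,242). The tin is at top (198,262) with the black knob at (204,224). Next I'll check close crops.

```bash
cat > h.py <<'E'
from rig import bot
import cv2,numpy as np
def snap(n): return bot.snapshot(n)
def ray(d,uv):
    K=np.array(d["camera_matrix"]);p=cv2.undistortPoints(np.array([[uv]],float),K,np.array([d["k1"],0,0,0.]))[0,0]
    V=np.array(d["view"]);R=V[:3,:3];t=V[:3,3]
    return -R.T@t, R.T@np.array([p[0],-p[1],-1.])
def plane(d,uv,z):
    o,v=ray(d,uv); return o+v*(z-o[2])/v[2]
def proj(d,P):
    V=np.array(d["view"]);c=V[:3,:3]@np.asarray(P,float)+V[:3,3]
    return cv2.projectPoints(np.array([[c[0],-c[1],-c[2]]]),np.zeros(3),np.zeros(3),np.array(d["camera_matrix"]),np.array([d["k1"],0,0,0.]))[0][0,0]
def tri(d1,u1,d2,u2):
    a,v=ray(d1,u1);b,w=ray(d2,u2)
    s=np.linalg.lstsq(np.stack([v,-w],1),b-a,rcond=None)[0]
    p,q=a+s[0]*v,b+s[1]*w; return (p+q)/2,np.linalg.norm(p-q)
def crop(d,x0,y0,x1,y1,s): return cv2.resize(d["image"][y0:y1,x0:x1,::-1],None,fx=s,fy=s,interpolation=cv2.INTER_CUBIC)
E
python3 - <<'E'
from h import *
t=snap("top");s=snap("side")
a=crop(t,165,195,235,290,5);b=crop(t,320,210,370,260,8)
c=crop(s,205,150,285,195,6);e=crop(s,245,240,295,290,8)
def pad(i): 
    o=np.zeros((600,800,3),np.uint8);o[:min(600,i.shape[0]),:i.shape[1]]=i[:600,:800];return o
cv2.imwrite("pics/c1.png",np.hstack([pad(a)[:480,:350],pad(b)[:480,:400]]))
cv2.imwrite("pics/c2.png",np.vstack([pad(c)[:270,:480],pad(e)[:300,:480]]) )
cv2.imwrite("pics/c3.png",e)
E
```

```text
(no output)
```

View pics/c1.png

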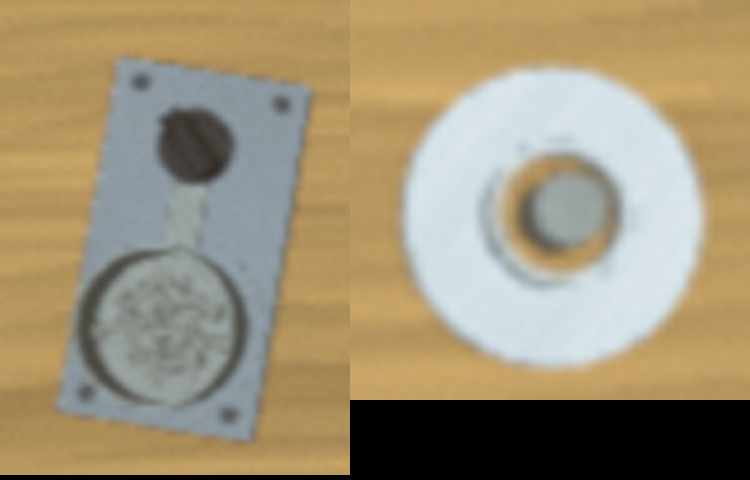

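View pics/c2.png

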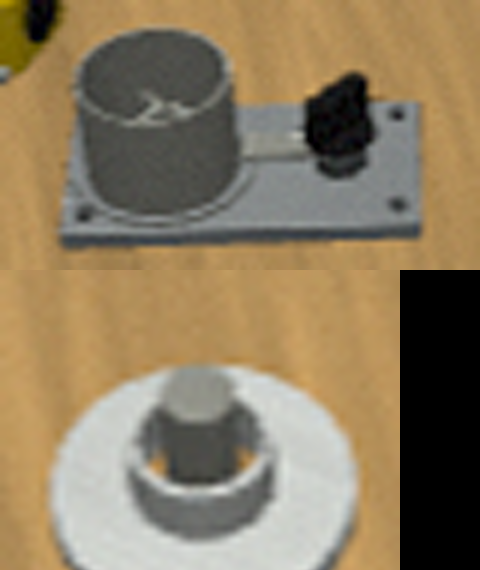

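View pics/c3.png

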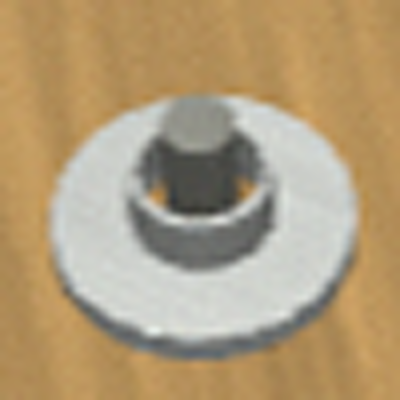

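```bash
cat >> h.py <<'E'
def uc(x0,y0,s,x,y): return (x0+(x+.5)/s-.5,y0+(y+.5)/s-.5)
E
python3 - <<'E'
from h import *
t=snap("top");s=snap("side")
cs=np.array([plane(t,uc(165,195,5,*p),.012)for p in[(118,57),(311,89),(252,440),(57,408)]])
print(np.round(cs,4)); 
m=cs.mean(0); ax=(cs[0]+cs[1]-cs[2]-cs[3]);L=np.linalg.norm(ax)/2;ax/=np.linalg.norm(ax);lat=cs[0]+cs[3]-cs[1]-cs[2]
print("L",L,"W",np.linalg.norm(lat)/2,"ang",np.degrees(np.arctan2(ax[1],ax[0])), "latang",np.degrees(np.arctan2(lat[1],lat[0])))
tin=m-ax*.045; print("tin from plate top",tin, "knob",m+ax*.055)
# side plate corners
for p in[(60,237),(421,222),(418,102)]: print("side corner",plane(s,uc(205,150,6,*p),.012))
# tin rim side: ellipse center
print("rim side",plane(s,uc(205,150,6,155,77),.078),"knobtop side",plane(s,uc(205,150,6,341,98),.062))
print("rim top",plane(t,uc(165,195,5,163,326),.078),"knobdisc top",plane(t,uc(165,195,5,196,146),.05))
def hsvmask(d,roi,f):
    x0,y0,x1,y1=roi;h=cv2.cvtColor(d["image"],cv2.COLOR_RGB2HSV);mk=np.zeros(h.shape[:2],np.uint8);mk[y0:y1,x0:x1]=f(h)[y0:y1,x0:x1]*255;return mk
mk=hsvmask(t,(320,210,370,262),lambda h:(h[...,1]<50)&(h[...,2]>190))
c=max(cv2.findContours(mk,0,1)[0],key=cv2.contourArea);e=cv2.fitEllipse(c);print(e);print("outer top",plane(t,e[0],.021))
for q in [(e[0][0]-e[1][0]/2-.5,e[0][1]),(e[0][0]+e[1][0]/2+.5,e[0][1])]: print(plane(t,q,.021))
print("knobtop top",plane(t,uc(320,210,8,217,210),.069),"side",plane(s,uc(245,240,8,198,124),.069))
print("tri",tri(t,uc(320,210,8,217,210),s,uc(245,240,8,198,124)))
print("collar side",plane(s,uc(245,240,8,202,185),.045))
print("collar top",plane(t,uc(320,210,8,201,210),.045))
E
```

```text
[[0.5995 0.2714 0.012 ]
 [0.5789 0.164  0.012 ]
 [0.3856 0.1994 0.012 ]
 [0.4057 0.3066 0.012 ]]
L 0.19678522570975235 W 0.10920908926362627 ang -10.347144211400137 latang 79.24548449568493
tin from plate top [0.44815142 0.24344911 0.012     ] knob [0.54652518 0.22548794 0.012     ]
side corner [0.38294421 0.19774539 0.012     ]
side corner [0.57823347 0.16534697 0.012     ]
side corner [0.59703854 0.26907418 0.012     ]
rim side [0.44732943 0.24125978 0.078     ] knobtop side [0.54577511 0.22013683 0.062     ]
rim top [0.44799688 0.23768848 0.078     ] knobdisc top [0.5453257  0.22309697 0.05      ]
((344.9867858886719, 236.62803649902344), (35.951087951660156, 37.01673889160156), 145.91058349609375)
outer top [ 0.50246378 -0.16215354  0.021     ]
[ 0.50379604 -0.11094715  0.021     ]
[ 0.50111902 -0.2134861   0.021     ]
knobtop top [ 0.50183135 -0.16082772  0.069     ] side [ 0.50037699 -0.16222601  0.069     ]
tri (array([ 0.50123867, -0.16097715,  0.06745978]), np.float64(0.0013632381308724705))
collar side [ 0.49962341 -0.16849717  0.045     ]
collar top [ 0.50335713 -0.15843179  0.045     ]
```

```bash
python3 - <<'E'
from h import *
t=snap("top");s=snap("side")
def st(i):
    f=i.astype(float); return np.clip(f*1.8,0,255).astype(np.uint8)
a=st(crop(t,192,210,218,236,15));b=st(crop(s,250,158,276,184,15))
cv2.imwrite("pics/k1.png",np.hstack([a,b]))
E
```

```text
(no output)
```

View pics/k1.png

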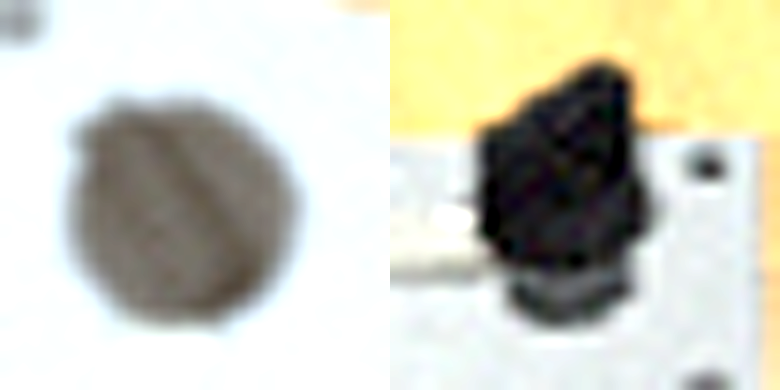

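```bash
cat >> h.py <<'E'
def goal(x,y,z,yaw=None):
    st=bot.read_state();R=np.array(st["ee_rot"]);d=np.array([x,y,z])-st["ee_pos"]
    y0=np.degrees(np.arctan2(R[1,1],R[0,1]))
    print("t",round(st["time_s"],2),"pos",np.round(st["ee_pos"],4),"yaw",round(y0,2),"open",np.round(st["opening"],4),"F",np.round(st["wrist_force"],1),"J",np.round(st["joints"],1))
    print(" offset cm",np.round(R.T@d*100,2), "twist rad(to yaw)",None if yaw is None else np.round(np.radians((y0-yaw+180)%360-180),3))
E
python3 - <<'E'
from h import *
t=snap("top")
p,q=plane(t,uc(192,210,15,150,120),.05),plane(t,uc(192,210,15,240,270),.05)
print(np.degrees(np.arctan2(*(p-q)[1::-1])))
goal(.546,.223,.16,121)
print(plane(t,(95,208),.16),plane(t,(285,243),.02))
E
```

```text
30.054955268941363
t 0.45 pos [ 0.2196 -0.6117  0.2146] yaw -70.25 open 0.0949 F [-0.5 -0.1 -0.4] J [-75.    7.1  94.6  -0.   78.4  -4.7]
 offset cm [  5.47 -67.53 -58.93] twist rad(to yaw) 2.945
[0.58239287 0.48179702 0.16      ] [0.48921928 0.00419863 0.02      ]
```

Request:
carry_out(
  commands=[
    {"offset": [0,-67.5,-58.9],"twist": 0,"jaw": 5},
    {"offset": [0,-67.5,-58.9],"twist": 0,"jaw": 5},
    {"offset": [0,-67.5,-58.9],"twist": 0,"jaw": 5},
    {"offset": [0,-67.5,-58.9],"twist": 0,"jaw": 5},
    {"offset": [0,-67.5,-58.9],"twist": 0,"jaw": 5},
  ],
  grip_force=30,
)

```text
time_s: 0.87
ee_pos: [0.2958, -0.416, 0.2146]
ee_rot: [[0.0, 0.337, -0.941], [-0.0, -0.941, -0.337], [-1.0, 0.0, -0.0]]
wrist_force: [1.2, -0.5, 1.3]
opening: 0.0673
```

Request:
carry_out(
  commands=[
    {"offset": [0,-51.8,-45.2],"twist": -0.1,"jaw": 5},
    {"offset": [0,-51.8,-45.2],"twist": -0.2,"jaw": 5},
    {"offset": [0,-51.8,-45.2],"twist": -0.3,"jaw": 5},
    {"offset": [0,-51.8,-45.2],"twist": -0.4,"jaw": 5},
    {"offset": [0,-51.8,-45.2],"twist": -0.5,"jaw": 5},
  ],
)

```text
time_s: 1.28
ee_pos: [0.3716, -0.2219, 0.215]
ee_rot: [[0.001, 0.751, -0.661], [-0.001, -0.661, -0.751], [-1.0, 0.001, -0.0]]
wrist_force: [1.0, 0.3, 0.3]
opening: 0.0502
```

```bash
python3 -c "
from h import *
goal(.546,.223,.16,120)"
```

```text
t 1.28 pos [ 0.3716 -0.2219  0.215 ] yaw -41.35 open 0.0502 F [1.  0.3 0.3] J [-38.  -22.1 120.9   0.   81.2   3.4]
 offset cm [  5.49 -16.31 -44.91] twist rad(to yaw) -2.816
```

Request:
carry_out(
  commands=[
    {"offset": [0,-16.3,-44.9],"twist": -0.12,"jaw": 5},
    {"offset": [0,-16.3,-44.9],"twist": -0.24,"jaw": 5},
    {"offset": [0,-16.3,-44.9],"twist": -0.36,"jaw": 5},
    {"offset": [0,-16.3,-44.9],"twist": -0.48,"jaw": 5},
    {"offset": [0,-16.3,-44.9],"twist": -0.6,"jaw": 5},
  ],
)

```text
time_s: 1.7
ee_pos: [0.4486, -0.0279, 0.2152]
ee_rot: [[0.002, 0.993, -0.12], [-0.0, -0.12, -0.993], [-1.0, 0.002, 0.0]]
wrist_force: [1.0, -0.1, 0.3]
opening: 0.0498
```

```bash
python3 -c "
from h import *
goal(.546,.223,.16,120)"
```

```text
t 1.7 pos [ 0.4486 -0.0279  0.2152] yaw -6.87 open 0.0498 F [ 1.  -0.1  0.3] J [-10.4 -19.7 119.   -0.   80.5  -3.5]
 offset cm [  5.52   6.66 -26.08] twist rad(to yaw) -2.214
```

Request:
carry_out(
  commands=[
    {"offset": [0,6.7,-26.1],"twist": -0.12,"jaw": 5},
    {"offset": [0,6.7,-26.1],"twist": -0.24,"jaw": 5},
    {"offset": [0,6.7,-26.1],"twist": -0.36,"jaw": 5},
    {"offset": [0,6.7,-26.1],"twist": -0.48,"jaw": 5},
    {"offset": [0,6.7,-26.1],"twist": -0.6,"jaw": 5},
  ],
)

```text
time_s: 2.12
ee_pos: [0.5253, 0.166, 0.2149]
ee_rot: [[0.001, 0.887, 0.462], [-0.0, 0.462, -0.887], [-1.0, 0.001, 0.0]]
wrist_force: [1.5, -0.6, 0.3]
opening: 0.05
```

```bash
python3 -c "
from h import *
goal(.546,.223,.16,120)"
```

```text
t 2.12 pos [0.5253 0.166  0.2149] yaw 27.53 open 0.05 F [ 1.5 -0.6  0.3] J [ 12.   -5.5 107.3  -0.   78.2 -15.6]
 offset cm [ 5.5   4.46 -4.1 ] twist rad(to yaw) -1.614
```

Request:
carry_out(
  commands=[
    {"offset": [0,4.5,-4.1],"twist": -0.12,"jaw": 5},
    {"offset": [0,4.5,-4.1],"twist": -0.24,"jaw": 5},
    {"offset": [0,4.5,-4.1],"twist": -0.36,"jaw": 5},
    {"offset": [0,4.5,-4.1],"twist": -0.48,"jaw": 5},
    {"offset": [0,4.5,-4.1],"twist": -0.6,"jaw": 5},
  ],
)

```text
time_s: 2.53
ee_pos: [0.5463, 0.2214, 0.2145]
ee_rot: [[-0.0, 0.47, 0.883], [-0.0, 0.883, -0.47], [-1.0, -0.0, -0.0]]
wrist_force: [-0.2, -0.8, -0.7]
opening: 0.0498
```

Request:
carry_out(
  commands=[
    {"offset": [1,0,0],"twist": -0.12,"jaw": 4},
    {"offset": [2,0,0],"twist": -0.24,"jaw": 4},
    {"offset": [3,0,0],"twist": -0.36,"jaw": 4},
    {"offset": [4,0,0],"twist": -0.48,"jaw": 4},
    {"offset": [5,0,0],"twist": -0.6,"jaw": 4},
  ],
)

```text
time_s: 2.95
ee_pos: [0.5463, 0.2207, 0.1643]
ee_rot: [[0.0, -0.109, 0.994], [0.0, 0.994, 0.109], [-1.0, 0.0, 0.0]]
wrist_force: [-0.1, -0.8, 0.7]
opening: 0.0404
```

Request:
carry_out(
  commands=[
    {"offset": [1,0,0],"twist": -0.12,"jaw": 4},
    {"offset": [2,0,0],"twist": -0.24,"jaw": 4},
    {"offset": [3,0,0],"twist": -0.36,"jaw": 4},
    {"offset": [4,0,0],"twist": -0.41,"jaw": 4},
    {"offset": [4,0,0],"twist": -0.41,"jaw": 4},
  ],
)

```text
time_s: 3.37
ee_pos: [0.5448, 0.2202, 0.1222]
ee_rot: [[-0.004, -0.492, 0.871], [-0.001, 0.871, 0.492], [-1.0, 0.001, -0.004]]
wrist_force: [-0.1, -0.4, 0.3]
opening: 0.0402
```

```bash
python3 - <<'E'
from h import *
goal(.546,.223,.08,120)
t=snap("top");s=snap("side")
cv2.imwrite("pics/a1.png",np.hstack([crop(t,165,180,245,290,4),crop(s,215,120,295,200,5)[:440]] if 0 else [cv2.resize(crop(t,165,180,245,290,4),(320,440)),crop(s,215,110,295,198,5)]))
E
```

```text
t 3.37 pos [0.5448 0.2202 0.1222] yaw 119.44 open 0.0402 F [-0.1 -0.4  0.3] J [  16.8    3.8  107.3    0.    69.1 -102.7]
 offset cm [4.22 0.18 0.25] twist rad(to yaw) -0.01
```

View pics/a1.png

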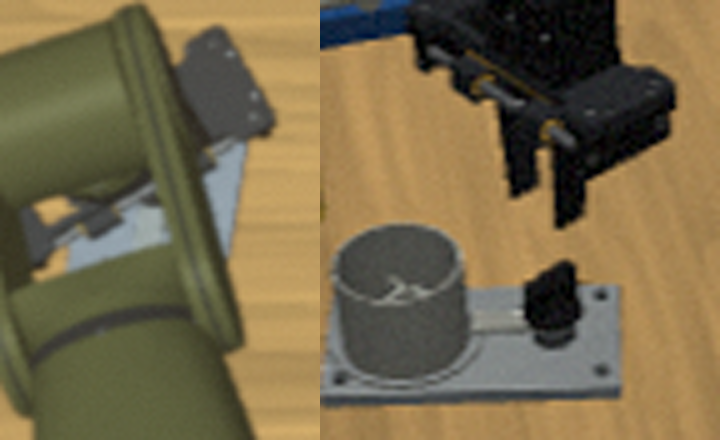

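Request:
carry_out(
  commands=[
    {"offset": [1.5,0.2,0.25],"twist": 0,"jaw": 4},
    {"offset": [3,0.2,0.25],"twist": 0,"jaw": 4},
    {"offset": [4.3,0.2,0.25],"twist": 0,"jaw": 4},
    {"offset": [4.3,0.2,0.25],"twist": 0,"jaw": 4},
    {"offset": [4.3,0.2,0.25],"twist": 0,"jaw": 4},
  ],
)

```text
time_s: 3.88
ee_pos: [0.5471, 0.2235, 0.0812]
ee_rot: [[-0.001, -0.49, 0.871], [-0.0, 0.871, 0.49], [-1.0, 0.0, -0.001]]
wrist_force: [0.4, 0.1, 0.3]
opening: 0.04
```

```bash
python3 - <<'E'
from h import *
goal(.546,.223,.042,120)
s=snap("side")
i=crop(s,235,140,295,195,10);cv2.imwrite("pics/a2.png",np.clip(i*1.5,0,255))
E
```

```text
t 3.88 pos [0.5471 0.2235 0.0812] yaw 119.37 open 0.04 F [0.4 0.1 0.3] J [  17.     6.6  108.6   -0.    64.9 -102.4]
 offset cm [ 3.93  0.01 -0.11] twist rad(to yaw) -0.011[ WARN:0@0.912] global loadsave.cpp:1063 imwrite_ Unsupported depth image for selected encoder is fallbacked to CV_8U.
```

View pics/a2.png

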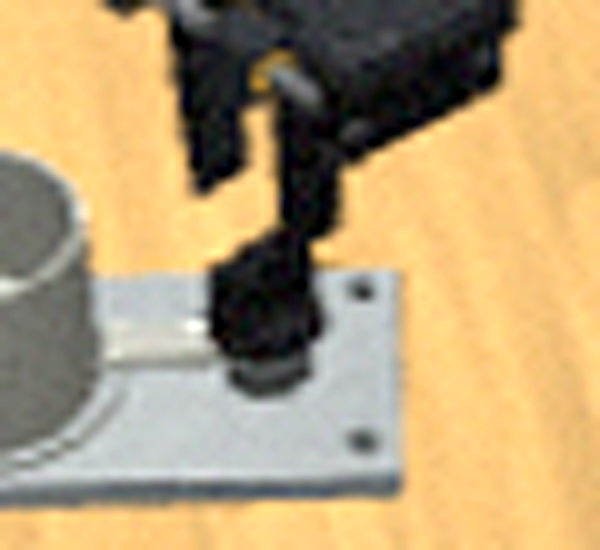

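Request:
carry_out(
  commands=[
    {"offset": [1.2,0,-0.05],"twist": 0,"jaw": 4},
    {"offset": [2.2,0,-0.05],"twist": 0,"jaw": 4},
    {"offset": [3.1,0,-0.05],"twist": 0,"jaw": 4},
    {"offset": [3.8,0,-0.05],"twist": 0,"jaw": 4},
    {"offset": [3.8,0,-0.05],"twist": 0,"jaw": 4},
  ],
)

```text
time_s: 4.35
ee_pos: [0.5454, 0.2229, 0.041]
ee_rot: [[-0.004, -0.491, 0.871], [-0.001, 0.871, 0.491], [-1.0, 0.001, -0.004]]
wrist_force: [-0.1, -0.3, -0.1]
opening: 0.0399
```

Request:
carry_out(
  commands=[
    {"offset": [0,0,0],"twist": 0,"jaw": 2},
    {"offset": [0,0,0],"twist": 0,"jaw": 2},
    {"offset": [0,0,0],"twist": 0,"jaw": 1},
    {"offset": [0,0,0],"twist": 0,"jaw": 1},
    {"offset": [0,0,0],"twist": 0,"jaw": 0.5},
  ],
  grip_force=40,
)

```text
time_s: 4.77
ee_pos: [0.5463, 0.2268, 0.0443]
ee_rot: [[-0.002, -0.489, 0.872], [0.008, 0.872, 0.489], [-1.0, 0.007, 0.002]]
wrist_force: [-2.3, 9.7, -0.1]
opening: 0.0137
```

```bash
python3 - <<'E'
from h import *
goal(.546,.223,.036,120)
E
```

```text
t 4.77 pos [0.5463 0.2268 0.0443] yaw 119.28 open 0.0137 F [-2.3  9.7 -0.1] J [  17.1    9.2  109.7    0.5   61.1 -102.4]
 offset cm [ 0.83 -0.33 -0.21] twist rad(to yaw) -0.013
```

Request:
carry_out(
  commands=[
    {"offset": [0.2,0.35,0],"twist": 0,"jaw": 0.5},
    {"offset": [0.4,0.35,0],"twist": 0,"jaw": 0.5},
    {"offset": [0.6,0.35,0],"twist": 0,"jaw": 0.5},
    {"offset": [0.8,0.35,0],"twist": 0,"jaw": 0.5},
    {"offset": [0.8,0.35,0],"twist": 0,"jaw": 0.5},
  ],
)

```text
time_s: 5.18
ee_pos: [0.5463, 0.2271, 0.0382]
ee_rot: [[0.001, -0.491, 0.871], [0.001, 0.871, 0.491], [-1.0, 0.001, 0.002]]
wrist_force: [-4.4, 1.4, 13.2]
opening: 0.0138
```

```bash
python3 - <<'E'
from h import *
for i in range(2):goal(.546,.223,.036,120);snap("side")
E
```

```text
t 5.18 pos [0.5463 0.2271 0.0382] yaw 119.39 open 0.0138 F [-4.4  1.4 13.2] J [ 1.730e+01  9.700e+00  1.098e+02  1.000e-01  6.040e+01 -1.021e+02]
 offset cm [ 0.21 -0.34 -0.23] twist rad(to yaw) -0.011
t 5.23 pos [0.5463 0.2271 0.0382] yaw 119.39 open 0.0139 F [-4.7  1.1 13.4] J [ 1.730e+01  9.700e+00  1.098e+02  1.000e-01  6.040e+01 -1.021e+02]
 offset cm [ 0.22 -0.34 -0.23] twist rad(to yaw) -0.011
```

Request:
carry_out(
  commands=[
    {"offset": [0.1,0,0],"twist": 0,"jaw": 0.5},
    {"offset": [0.2,0,0],"twist": 0,"jaw": 0.5},
    {"offset": [0.25,0,0],"twist": 0,"jaw": 0.5},
    {"offset": [0.25,0,0],"twist": 0,"jaw": 0.5},
    {"offset": [0.25,0,0],"twist": 0,"jaw": 0.5},
  ],
)

```text
time_s: 5.7
ee_pos: [0.5465, 0.2272, 0.0381]
ee_rot: [[0.001, -0.491, 0.871], [0.001, 0.871, 0.491], [-1.0, 0.001, 0.001]]
wrist_force: [-10.4, -1.3, 24.5]
opening: 0.0138
```

Request:
carry_out(
  commands=[
    {"offset": [0,0,0],"twist": 0.1,"jaw": 0.5},
    {"offset": [0,0,0],"twist": 0.2,"jaw": 0.5},
    {"offset": [0,0,0],"twist": 0.3,"jaw": 0.5},
    {"offset": [0,0,0],"twist": 0.4,"jaw": 0.5},
    {"offset": [0,0,0],"twist": 0.5,"jaw": 0.5},
  ],
)

```text
time_s: 6.12
ee_pos: [0.5466, 0.2267, 0.038]
ee_rot: [[0.001, -0.008, 1.0], [0.0, 1.0, 0.008], [-1.0, 0.0, 0.001]]
wrist_force: [-10.0, -1.8, 26.2]
opening: 0.0138
```

```bash
python3 - <<'E'
from h import *
goal(.546,.223,.036,120);print(bot.read_state()["torque"])
E
```

```text
t 6.12 pos [0.5466 0.2267 0.038 ] yaw 90.48 open 0.0138 F [-10.   -1.8  26.2] J [ 17.3   9.7 109.8  -0.   60.4 -73.1]
 offset cm [ 0.2  -0.37 -0.06] twist rad(to yaw) -0.515
[-0.54240316  1.92577286  0.0981674 ]
```

Request:
carry_out(
  commands=[
    {"offset": [-0.2,0,-0.3],"twist": 0.12,"jaw": 0.5},
    {"offset": [-0.2,0,-0.3],"twist": 0.24,"jaw": 0.5},
    {"offset": [-0.2,0,-0.3],"twist": 0.36,"jaw": 0.5},
    {"offset": [-0.2,0,-0.3],"twist": 0.48,"jaw": 0.5},
    {"offset": [-0.2,0,-0.3],"twist": 0.6,"jaw": 0.5},
  ],
)

```text
time_s: 6.53
ee_pos: [0.546, 0.2263, 0.0382]
ee_rot: [[0.008, 0.558, 0.83], [0.0, 0.83, -0.558], [-1.0, 0.005, 0.006]]
wrist_force: [3.3, -0.9, 10.0]
opening: 0.0136
```

Request:
carry_out(
  commands=[
    {"offset": [0,0,0],"twist": 0.1,"jaw": 0.5},
    {"offset": [0,0,0],"twist": 0.2,"jaw": 0.5},
    {"offset": [0,0,0],"twist": 0.3,"jaw": 0.5},
    {"offset": [0,0,0],"twist": 0.36,"jaw": 0.5},
    {"offset": [0,0,0],"twist": 0.36,"jaw": 0.5},
  ],
)

```text
time_s: 6.95
ee_pos: [0.5458, 0.2261, 0.0382]
ee_rot: [[0.007, 0.811, 0.584], [-0.0, 0.584, -0.811], [-1.0, 0.006, 0.004]]
wrist_force: [1.0, -2.3, 10.5]
opening: 0.0137
```

```bash
python3 - <<'E'
from h import *
goal(.546,.223,.036,119.4);print(bot.read_state()["torque"])
E
```

```text
t 6.95 pos [0.5458 0.2261 0.0382] yaw 35.77 open 0.0137 F [ 1.  -2.3 10.5] J [ 17.4   9.4 110.1  -0.2  60.1 -18.3]
 offset cm [ 0.22 -0.16  0.26] twist rad(to yaw) -1.46
[-0.30549464 -0.38827216  0.67009953]
```

Request:
carry_out(
  commands=[
    {"offset": [0,0,0],"twist": 0.03,"jaw": 0.5},
    {"offset": [0,0,0],"twist": 0.06,"jaw": 0.5},
    {"offset": [0,0,0],"twist": 0.06,"jaw": 0.5},
    {"offset": [0,0,0],"twist": 0.06,"jaw": 0.5},
    {"offset": [0,0,0],"twist": 0.06,"jaw": 0.5},
  ],
)

```text
time_s: 7.37
ee_pos: [0.5458, 0.2261, 0.0382]
ee_rot: [[0.007, 0.843, 0.538], [-0.001, 0.538, -0.843], [-1.0, 0.006, 0.005]]
wrist_force: [2.1, -1.6, 10.1]
opening: 0.0143
```

```bash
python3 - <<'E'
from h import *
goal(.546,.223,.036,119.4);print(bot.read_state()["torque"])
E
```

```text
t 7.37 pos [0.5458 0.2261 0.0382] yaw 32.54 open 0.0143 F [ 2.1 -1.6 10.1] J [ 17.4   9.4 110.1  -0.2  60.1 -15.1]
 offset cm [ 0.23 -0.15  0.28] twist rad(to yaw) -1.516
[-0.34839829 -0.32603155  1.12809794]
```

Request:
carry_out(
  commands=[
    {"offset": [0,0,0],"twist": 0,"jaw": 4},
    {"offset": [0,0,0],"twist": 0,"jaw": 4},
    {"offset": [0,0,0],"twist": 0,"jaw": 4},
    {"offset": [-0.5,0,0],"twist": 0,"jaw": 4},
    {"offset": [-2,0,0],"twist": 0,"jaw": 4},
  ],
)

```text
time_s: 7.78
ee_pos: [0.5396, 0.2254, 0.052]
ee_rot: [[-0.007, 0.845, 0.534], [-0.002, 0.534, -0.845], [-1.0, -0.007, -0.002]]
wrist_force: [-0.2, 0.1, 0.1]
opening: 0.0388
```

Request:
carry_out(
  commands=[
    {"offset": [-3,0,0],"twist": 0,"jaw": 5},
    {"offset": [-6,0,0],"twist": 0,"jaw": 5},
    {"offset": [-9,0,0],"twist": 0,"jaw": 5},
    {"offset": [-12,0,0],"twist": 0,"jaw": 5},
    {"offset": [-15,0,0],"twist": 0,"jaw": 5},
  ],
)

```text
time_s: 8.2
ee_pos: [0.5417, 0.2261, 0.206]
ee_rot: [[-0.001, 0.845, 0.534], [-0.0, 0.534, -0.845], [-1.0, -0.001, -0.0]]
wrist_force: [0.7, -0.7, -0.5]
opening: 0.0499
```

```bash
python3 - <<'E'
from h import *
goal(.5015,-.161,.2,60)
E
```

```text
t 8.2 pos [0.5417 0.2261 0.206 ] yaw 32.31 open 0.0499 F [ 0.7 -0.7 -0.5] J [ 17.4  -0.4 103.3  -0.   77.3 -14.9]
 offset cm [  0.62 -24.08  30.57] twist rad(to yaw) -0.483
```

Request:
carry_out(
  commands=[
    {"offset": [0,-24.1,30.6],"twist": 0,"jaw": 5},
    {"offset": [0,-24.1,30.6],"twist": 0,"jaw": 5},
    {"offset": [0,-24.1,30.6],"twist": 0,"jaw": 5},
    {"offset": [0,-24.1,30.6],"twist": 0,"jaw": 5},
    {"offset": [0,-24.1,30.6],"twist": 0,"jaw": 5},
  ],
)

```text
time_s: 8.62
ee_pos: [0.5199, 0.0176, 0.2048]
ee_rot: [[-0.001, 0.845, 0.535], [-0.0, 0.535, -0.845], [-1.0, -0.001, -0.0]]
wrist_force: [0.4, -1.7, -0.6]
opening: 0.0502
```

Request:
carry_out(
  commands=[
    {"offset": [0,-11.2,14.2],"twist": 0,"jaw": 5},
    {"offset": [0,-11.2,14.2],"twist": 0,"jaw": 5},
    {"offset": [0,-11.2,14.2],"twist": 0,"jaw": 5},
    {"offset": [0,-11.2,14.2],"twist": 0,"jaw": 5},
    {"offset": [0,-11.2,14.2],"twist": 0,"jaw": 5},
  ],
)

```text
time_s: 9.03
ee_pos: [0.5008, -0.165, 0.2048]
ee_rot: [[-0.001, 0.847, 0.531], [-0.001, 0.531, -0.847], [-1.0, -0.002, 0.001]]
wrist_force: [-0.1, -0.3, -0.0]
opening: 0.0498
```

```bash
python3 - <<'E'
from h import *
goal(.5015,-.161,.1,32)
t=snap("top");s=snap("side")
o=np.zeros((480,800,3),np.uint8);a=crop(t,165,195,235,290,5);c=crop(s,205,150,285,195,5)
e=crop(s,230,205,310,290,3)
o[:475,:350]=a;o[:225,360:760]=c;o[225:480,360:600]=e
cv2.imwrite("pics/b1.png",o)
E
```

```text
t 9.03 pos [ 0.5008 -0.165   0.2048] yaw 32.08 open 0.0498 F [-0.1 -0.3 -0. ] J [-2.400e+01 -8.200e+00  1.107e+02 -1.000e-01  7.750e+01 -5.610e+01]
 offset cm [10.48  0.29 -0.31] twist rad(to yaw) 0.001
```

View pics/b1.png

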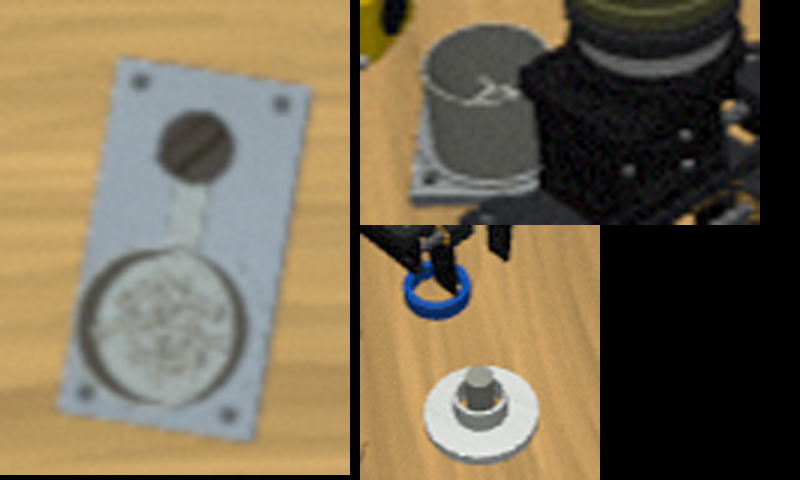

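```bash
python3 - <<'E'
from h import *
t=snap("top")
i=crop(t,175,237,223,285,12)
V=t["view"];print(-V[:3,:3].T@V[:3,3])
for c,(x,y) in {(0,0,255):(.448,.2395),(255,0,0):(.4476,.2440)}.items():
  for z in(.078,.012):
    pts=[]
    for a in np.linspace(0,2*np.pi,60):
        u=proj(t,(x+.0435*np.cos(a),y+.0435*np.sin(a),z)); pts.append([(u[0]+.5-175)*12-.5,(u[1]+.5-237)*12-.5])
    if z>.05 : cv2.polylines(i,[np.int32(pts)],True,c,1)
    else: cv2.polylines(i,[np.int32(pts)],True,tuple(v//2 for v in c),1)
cv2.imwrite("pics/tin.png",i)
E
```

```text
[0.41939337 0.02180878 1.49915175]
```

View pics/tin.png

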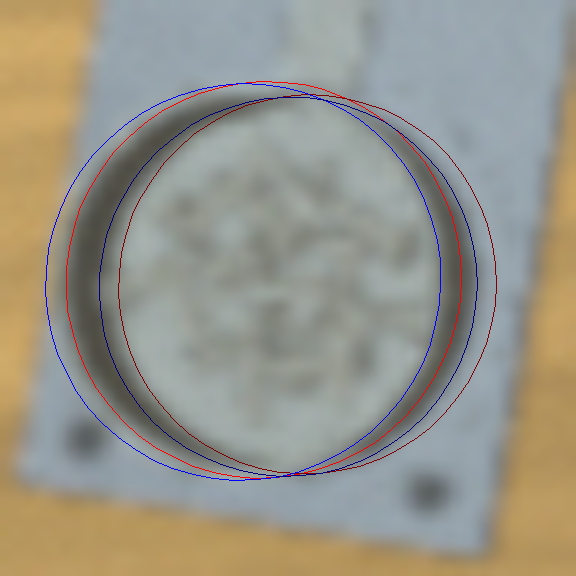

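Request:
carry_out(
  commands=[
    {"offset": [3,0.3,-0.3],"twist": 0,"jaw": 5},
    {"offset": [6,0.3,-0.3],"twist": 0,"jaw": 5},
    {"offset": [9,0.3,-0.3],"twist": 0,"jaw": 5},
    {"offset": [11,0.3,-0.3],"twist": 0,"jaw": 5},
    {"offset": [11,0.3,-0.3],"twist": 0,"jaw": 5},
  ],
)

```text
time_s: 9.6
ee_pos: [0.4994, -0.1534, 0.0895]
ee_rot: [[-0.01, 0.844, 0.536], [0.005, 0.536, -0.844], [-1.0, -0.006, -0.009]]
wrist_force: [-0.9, -1.2, -1.4]
opening: 0.0499
```

```bash
python3 - <<'E'
from h import *
goal(.5015,-.1605,.05,32)
t=snap("top");s=snap("side")
cv2.imwrite("pics/b2.png",np.hstack([crop(t,310,195,380,265,5),crop(s,235,220,305,290,5)]))
E
```

```text
t 9.6 pos [ 0.4994 -0.1534  0.0895] yaw 32.43 open 0.0499 F [-0.9 -1.2 -1.4] J [-23.   -2.2 116.8   0.   66.  -55.4]
 offset cm [ 3.94 -0.18  0.75] twist rad(to yaw) 0.007
```

View pics/b2.png

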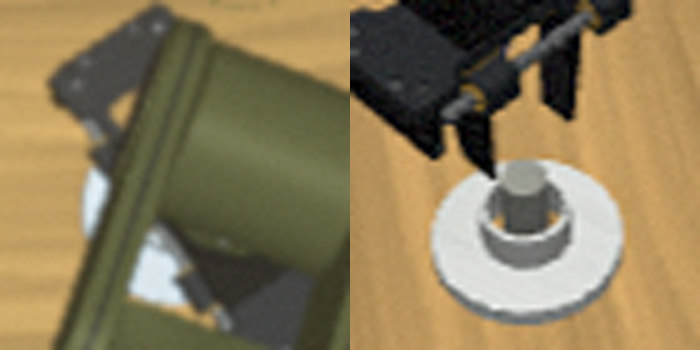

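Request:
carry_out(
  commands=[
    {"offset": [0,0,0],"twist": 0,"jaw": 5},
    {"offset": [0,0,0],"twist": 0,"jaw": 5},
    {"offset": [0,0,0],"twist": 0,"jaw": 5},
    {"offset": [0,0,0],"twist": 0,"jaw": 5},
    {"offset": [0,0,0],"twist": 0,"jaw": 5},
  ],
)

```text
time_s: 10.12
ee_pos: [0.5036, -0.1568, 0.0961]
ee_rot: [[0.001, 0.845, 0.534], [-0.001, 0.534, -0.845], [-1.0, 0.001, 0.001]]
wrist_force: [0.1, -0.1, -1.3]
opening: 0.0499
```

```bash
python3 - <<'E'
from h import *
goal(.5015,-.1605,.05,32)
E
```

```text
t 10.12 pos [ 0.5036 -0.1568  0.0961] yaw 32.31 open 0.0499 F [ 0.1 -0.1 -1.3] J [-23.1  -2.4 116.3   0.   66.  -55.4]
 offset cm [ 4.61 -0.38  0.2 ] twist rad(to yaw) 0.005
```

Request:
carry_out(
  commands=[
    {"offset": [1,-0.4,0.2],"twist": 0,"jaw": 5},
    {"offset": [2.3,-0.4,0.2],"twist": 0,"jaw": 5},
    {"offset": [3.5,-0.4,0.2],"twist": 0,"jaw": 5},
    {"offset": [4.4,-0.4,0.2],"twist": 0,"jaw": 5},
    {"offset": [4.5,-0.4,0.2],"twist": 0,"jaw": 5},
  ],
)

```text
time_s: 10.53
ee_pos: [0.4984, -0.1595, 0.0465]
ee_rot: [[-0.006, 0.845, 0.534], [0.002, 0.534, -0.845], [-1.0, -0.003, -0.005]]
wrist_force: [0.1, 0.8, 0.0]
opening: 0.0504
```

Request:
carry_out(
  commands=[
    {"offset": [0,0,0],"twist": 0,"jaw": 4},
    {"offset": [0,0,0],"twist": 0,"jaw": 3.5},
    {"offset": [0,0,0],"twist": 0,"jaw": 3.2},
    {"offset": [0,0,0],"twist": 0,"jaw": 3.2},
    {"offset": [0,0,0],"twist": 0,"jaw": 3.2},
  ],
)

```text
time_s: 10.95
ee_pos: [0.5013, -0.1606, 0.0509]
ee_rot: [[0.001, 0.845, 0.535], [-0.0, 0.535, -0.845], [-1.0, 0.001, 0.001]]
wrist_force: [-0.8, -0.7, -0.1]
opening: 0.0322
```

```bash
python3 - <<'E'
from h import *
goal(.5015,-.1605,.05,32)
t=snap("top");s=snap("side")
cv2.imwrite("pics/b3.png",np.hstack([crop(t,310,195,380,265,5),crop(s,235,220,305,290,5)]))
E
```

```text
t 10.95 pos [ 0.5013 -0.1606  0.0509] yaw 32.32 open 0.0322 F [-0.8 -0.7 -0.1] J [-23.6   0.8 118.    0.   61.1 -55.9]
 offset cm [0.09 0.02 0.01] twist rad(to yaw) 0.006
```

View pics/b3.png

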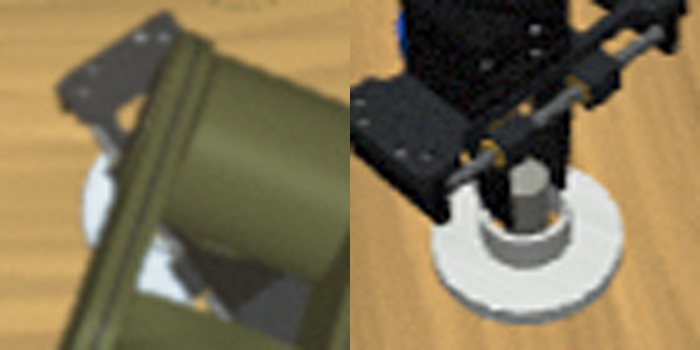

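Request:
carry_out(
  commands=[
    {"offset": [0,0,0],"twist": 0,"jaw": 2.8},
    {"offset": [0,0,0],"twist": 0,"jaw": 2.5},
    {"offset": [0,0,0],"twist": 0,"jaw": 2.0},
    {"offset": [0,0,0],"twist": 0,"jaw": 1.5},
    {"offset": [0,0,0],"twist": 0,"jaw": 1.5},
  ],
  grip_force=35,
)

```text
time_s: 11.47
ee_pos: [0.501, -0.1603, 0.0503]
ee_rot: [[0.0, 0.845, 0.535], [0.0, 0.535, -0.845], [-1.0, 0.0, 0.0]]
wrist_force: [0.3, 0.3, 1.2]
opening: 0.0257
```

Request:
carry_out(
  commands=[
    {"offset": [-1,0,0],"twist": 0,"jaw": 1.5},
    {"offset": [-2.5,0,0],"twist": 0,"jaw": 1.5},
    {"offset": [-4,0,0],"twist": 0,"jaw": 1.5},
    {"offset": [-6,0,0],"twist": 0,"jaw": 1.5},
    {"offset": [-8,0,0],"twist": 0,"jaw": 1.5},
  ],
)

```text
time_s: 11.88
ee_pos: [0.4995, -0.16, 0.13]
ee_rot: [[-0.003, 0.845, 0.535], [0.001, 0.535, -0.845], [-1.0, -0.002, -0.002]]
wrist_force: [0.6, -0.2, -4.3]
opening: 0.0253
```

Request:
carry_out(
  commands=[
    {"offset": [-2,0,0],"twist": 0,"jaw": 1.5},
    {"offset": [-4,0,0],"twist": 0,"jaw": 1.5},
    {"offset": [-5,0,0],"twist": 0,"jaw": 1.5},
    {"offset": [-5,0,0],"twist": 0,"jaw": 1.5},
    {"offset": [-5,0,0],"twist": 0,"jaw": 1.5},
  ],
)

```text
time_s: 12.3
ee_pos: [0.5005, -0.1604, 0.1799]
ee_rot: [[-0.0, 0.845, 0.535], [-0.0, 0.535, -0.845], [-1.0, -0.0, -0.0]]
wrist_force: [-0.5, 0.2, -3.4]
opening: 0.0256
```

```bash
python3 - <<'E'
from h import *
goal(.4477,.2437,.2,32)
t=snap("top");s=snap("side")
cv2.imwrite("pics/b4.png",np.hstack([crop(t,300,185,390,275,4),crop(s,215,170,305,260,4)]))
E
```

```text
t 12.3 pos [ 0.5005 -0.1604  0.1799] yaw 32.31 open 0.0256 F [-0.5  0.2 -3.4] J [-23.6  -7.4 112.4  -0.   75.  -55.9]
 offset cm [ -2.01  17.14 -36.97] twist rad(to yaw) 0.005
```

View pics/b4.png

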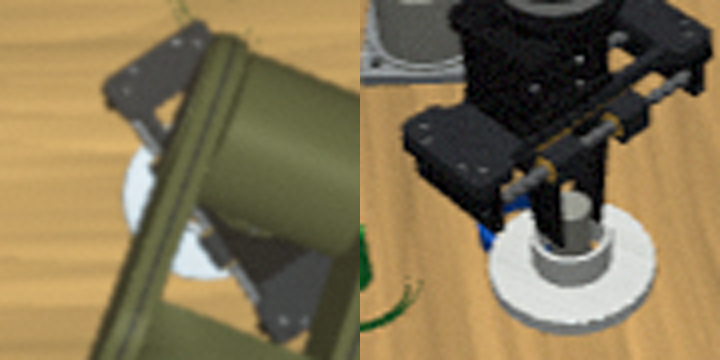

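```bash
python3 - <<'E'
from h import *
s=snap("side");i=crop(s,240,205,290,260,12)
st=bot.read_state();p=np.array(st["ee_pos"])
for q in[(p[0],p[1],p[2]+.0187)]:
    u=proj(s,q);cv2.circle(i,(int((u[0]+.5-240)*12),int((u[1]+.5-205)*12)),4,(0,0,255),-1)
c=[]
for a in np.linspace(0,6.283,50):
    u=proj(s,(p[0]+.025*np.cos(a),p[1]+.025*np.sin(a),p[2]-.0053));c.append([(u[0]+.5-240)*12,(u[1]+.5-205)*12])
cv2.polylines(i,[np.int32(c)],True,(0,0,255),1)
c=[]
for a in np.linspace(0,6.283,50):
    u=proj(s,(p[0]+.013*np.cos(a),p[1]+.013*np.sin(a),p[2]+.0187));c.append([(u[0]+.5-240)*12,(u[1]+.5-205)*12])
cv2.polylines(i,[np.int32(c)],True,(0,255,0),1)
cv2.imwrite("pics/b5.png",i)
E
```

```text
(no output)
```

View pics/b5.png

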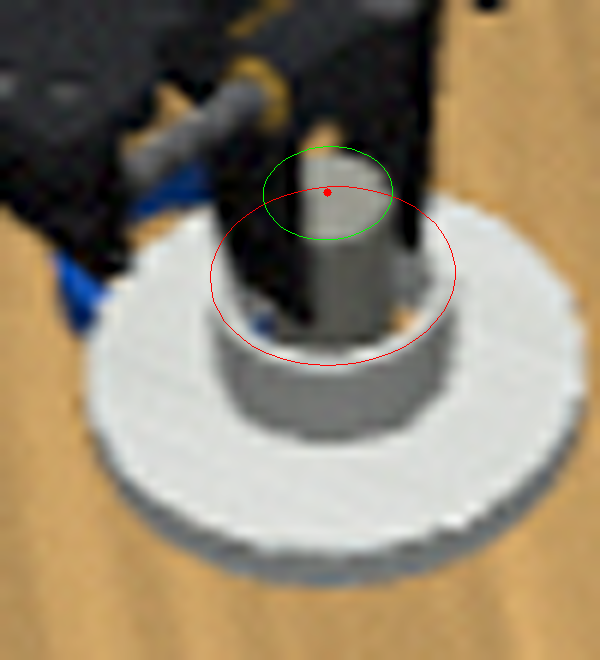

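```bash
python3 - <<'E'
from h import *
s=snap("side");s["image"]=cv2.imread("pics/side0.png")[:,:,::-1]
i=crop(s,210,148,275,198,12)
def circ(x,y,z,r,c):
    P=[]
    for a in np.linspace(0,6.283,60):
        u=proj(s,(x+r*np.cos(a),y+r*np.sin(a),z));P.append([(u[0]+.5-210)*12,(u[1]+.5-148)*12])
    cv2.polylines(i,[np.int32(P)],True,c,1)
for x,y,c in[(.4477,.2445,(255,0,0)),(.4473,.2413,(0,0,255))]:
    circ(x,y,.078,.0435,c);circ(x,y,.012,.0435,c)
circ(.546,.2264,.032,.021,(0,255,0))
cv2.imwrite("pics/t2.png",i)
E
```

```text
(no output)
```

View pics/t2.png

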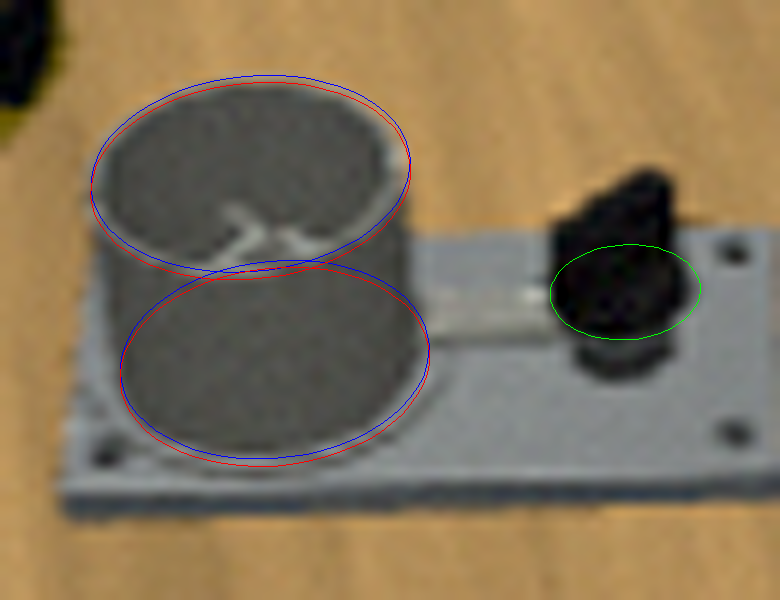

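Request:
carry_out(
  commands=[
    {"offset": [-0.5,0.8,-1.8],"twist": 0,"jaw": 1.5},
    {"offset": [-1,2.1,-4.5],"twist": 0,"jaw": 1.5},
    {"offset": [-1.5,3.4,-7.3],"twist": 0,"jaw": 1.5},
    {"offset": [-2,4.7,-10.1],"twist": 0,"jaw": 1.5},
    {"offset": [-2,6,-12.9],"twist": 0,"jaw": 1.5},
  ],
)

```text
time_s: 12.92
ee_pos: [0.4822, -0.0182, 0.2002]
ee_rot: [[0.0, 0.846, 0.534], [0.0, 0.534, -0.846], [-1.0, 0.0, -0.0]]
wrist_force: [0.4, -0.2, -3.2]
opening: 0.0246
```

Request:
carry_out(
  commands=[
    {"offset": [0,1.3,-2.8],"twist": 0,"jaw": 1.5},
    {"offset": [0,2.6,-5.6],"twist": 0,"jaw": 1.5},
    {"offset": [0,3.9,-8.4],"twist": 0,"jaw": 1.5},
    {"offset": [0,5.2,-11.2],"twist": 0,"jaw": 1.5},
    {"offset": [0,6.5,-14],"twist": 0,"jaw": 1.5},
  ],
)

```text
time_s: 13.33
ee_pos: [0.4616, 0.1351, 0.199]
ee_rot: [[-0.002, 0.845, 0.535], [-0.0, 0.535, -0.845], [-1.0, -0.002, -0.001]]
wrist_force: [1.3, 0.3, -3.6]
opening: 0.0256
```

Request:
carry_out(
  commands=[
    {"offset": [0,1.3,-2.8],"twist": 0,"jaw": 1.5},
    {"offset": [0,2.6,-5.6],"twist": 0,"jaw": 1.5},
    {"offset": [0,3.7,-8],"twist": 0,"jaw": 1.5},
    {"offset": [0,4.5,-9.8],"twist": 0,"jaw": 1.5},
    {"offset": [0,4.6,-10],"twist": 0,"jaw": 1.5},
  ],
)

```text
time_s: 13.75
ee_pos: [0.4467, 0.2455, 0.1989]
ee_rot: [[-0.002, 0.843, 0.537], [0.001, 0.537, -0.843], [-1.0, -0.002, -0.002]]
wrist_force: [0.0, -0.3, -3.9]
opening: 0.0253
```

Request:
carry_out(
  commands=[
    {"offset": [0,0,0],"twist": 0,"jaw": 1.5},
    {"offset": [0,0,0],"twist": 0,"jaw": 1.5},
    {"offset": [0,0,0],"twist": 0,"jaw": 1.5},
    {"offset": [0,0,0],"twist": 0,"jaw": 1.5},
    {"offset": [0,0,0],"twist": 0,"jaw": 1.5},
  ],
)

```text
time_s: 14.17
ee_pos: [0.4483, 0.242, 0.2001]
ee_rot: [[0.0, 0.846, 0.533], [-0.0, 0.533, -0.846], [-1.0, -0.0, 0.0]]
wrist_force: [0.5, -0.1, -3.3]
opening: 0.0258
```

```bash
python3 - <<'E'
from h import *
goal(.4475,.2432,.145,32)
E
```

```text
t 14.17 pos [0.4483 0.242  0.2001] yaw 32.23 open 0.0258 F [ 0.5 -0.1 -3.3] J [ 22.3 -10.5 113.1  -0.   77.3  -9.9]
 offset cm [ 5.51 -0.   -0.14] twist rad(to yaw) 0.004
```

Request:
carry_out(
  commands=[
    {"offset": [1.5,0,-0.14],"twist": 0,"jaw": 1.5},
    {"offset": [3,0,-0.14],"twist": 0,"jaw": 1.5},
    {"offset": [4.5,0,-0.14],"twist": 0,"jaw": 1.5},
    {"offset": [6,0,-0.14],"twist": 0,"jaw": 1.5},
    {"offset": [6.5,0,-0.14],"twist": 0,"jaw": 1.5},
  ],
)

```text
time_s: 14.58
ee_pos: [0.446, 0.2429, 0.1326]
ee_rot: [[-0.004, 0.846, 0.534], [-0.002, 0.534, -0.846], [-1.0, -0.004, -0.001]]
wrist_force: [-0.3, -0.5, -3.8]
opening: 0.0255
```

Request:
carry_out(
  commands=[
    {"offset": [0,0,0],"twist": 0,"jaw": 1.5},
    {"offset": [0,0,0],"twist": 0,"jaw": 1.5},
    {"offset": [0,0,0],"twist": 0,"jaw": 1.5},
    {"offset": [0,0,0],"twist": 0,"jaw": 1.5},
    {"offset": [0,0,0],"twist": 0,"jaw": 1.5},
  ],
)

```text
time_s: 15.0
ee_pos: [0.448, 0.2443, 0.1363]
ee_rot: [[0.002, 0.845, 0.535], [0.001, 0.535, -0.845], [-1.0, 0.002, 0.0]]
wrist_force: [-0.1, 0.1, -3.3]
opening: 0.0251
```

```bash
python3 - <<'E'
from h import *
goal(.4475,.2432,.1143,32)
t=snap("top");s=snap("side")
cv2.imwrite("pics/d1.png",np.hstack([crop(t,160,190,250,290,4),crop(s,195,100,285,200,4)]))
E
```

```text
t 15.0 pos [0.448  0.2443 0.1363] yaw 32.31 open 0.0251 F [-0.1  0.1 -3.3] J [ 22.6  -7.3 116.7   0.   70.5  -9.7]
 offset cm [ 2.2  -0.1   0.07] twist rad(to yaw) 0.005
```

View pics/d1.png

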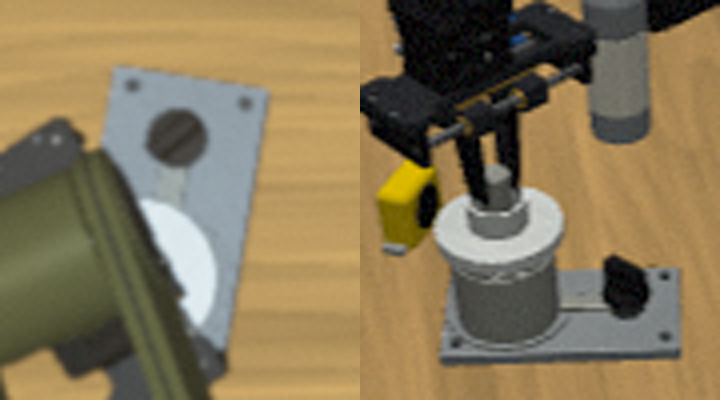

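Request:
carry_out(
  commands=[
    {"offset": [0.3,-0.05,0.03],"twist": 0,"jaw": 1.5},
    {"offset": [0.6,-0.05,0.03],"twist": 0,"jaw": 1.5},
    {"offset": [0.9,-0.05,0.03],"twist": 0,"jaw": 1.5},
    {"offset": [1.2,-0.05,0.03],"twist": 0,"jaw": 1.5},
    {"offset": [1.5,-0.05,0.03],"twist": 0,"jaw": 1.5},
  ],
)

```text
time_s: 15.52
ee_pos: [0.447, 0.2438, 0.1199]
ee_rot: [[-0.0, 0.845, 0.535], [0.001, 0.535, -0.845], [-1.0, 0.0, -0.001]]
wrist_force: [-0.6, 0.7, -1.5]
opening: 0.0252
```

Request:
carry_out(
  commands=[
    {"offset": [0.1,0,0],"twist": 0,"jaw": 1.5},
    {"offset": [0.2,0,0],"twist": 0,"jaw": 1.5},
    {"offset": [0.3,0,0],"twist": 0,"jaw": 1.5},
    {"offset": [0.3,0,0],"twist": 0,"jaw": 1.5},
    {"offset": [0.3,0,0],"twist": 0,"jaw": 1.5},
  ],
)

```text
time_s: 15.93
ee_pos: [0.447, 0.2436, 0.1171]
ee_rot: [[0.0, 0.845, 0.535], [0.0, 0.535, -0.845], [-1.0, 0.0, -0.0]]
wrist_force: [-0.8, 1.0, -3.9]
opening: 0.0251
```

```bash
python3 - <<'E'
from h import *
goal(.4475,.2432,.1143,32)
E
```

```text
t 15.93 pos [0.447  0.2436 0.1171] yaw 32.32 open 0.0251 F [-0.8  1.  -3.9] J [ 22.5  -6.2 117.7   0.   68.5  -9.8]
 offset cm [0.28 0.02 0.06] twist rad(to yaw) 0.006
```

Request:
carry_out(
  commands=[
    {"offset": [0.1,0,0],"twist": 0,"jaw": 1.5},
    {"offset": [0.2,0,0],"twist": 0,"jaw": 1.5},
    {"offset": [0.3,0,0],"twist": 0,"jaw": 1.5},
    {"offset": [0.3,0,0],"twist": 0,"jaw": 1.5},
    {"offset": [0.3,0,0],"twist": 0,"jaw": 1.5},
  ],
)

```text
time_s: 16.35
ee_pos: [0.4472, 0.2438, 0.1145]
ee_rot: [[0.0, 0.845, 0.535], [0.001, 0.535, -0.845], [-1.0, 0.001, -0.0]]
wrist_force: [-1.7, 1.9, -2.1]
opening: 0.0253
```

Request:
carry_out(
  commands=[
    {"offset": [0.05,0,0],"twist": 0,"jaw": 1.5},
    {"offset": [0.1,0,0],"twist": 0,"jaw": 1.5},
    {"offset": [0.1,0,0],"twist": 0,"jaw": 1.5},
    {"offset": [0.1,0,0],"twist": 0,"jaw": 1.5},
    {"offset": [0.1,0,0],"twist": 0,"jaw": 1.5},
  ],
)

```text
time_s: 16.77
ee_pos: [0.4471, 0.244, 0.1143]
ee_rot: [[0.0, 0.845, 0.535], [0.001, 0.535, -0.845], [-1.0, 0.0, -0.001]]
wrist_force: [-4.3, 2.6, 4.2]
opening: 0.025
```

```bash
python3 - <<'E'
from h import *
goal(.4475,.2432,.1143,32)
E
```

```text
t 16.77 pos [0.4471 0.244  0.1143] yaw 32.31 open 0.025 F [-4.3  2.6  4.2] J [ 22.6  -6.  117.8   0.   68.2  -9.8]
 offset cm [-0.   -0.01  0.09] twist rad(to yaw) 0.005
```

Request:
carry_out(
  commands=[
    {"offset": [-0.1,0,0],"twist": 0,"jaw": 1.5},
    {"offset": [-0.1,0,0],"twist": 0,"jaw": 1.5},
    {"offset": [-0.1,0,0],"twist": 0,"jaw": 3},
    {"offset": [-0.1,0,0],"twist": 0,"jaw": 4},
    {"offset": [-0.1,0,0],"twist": 0,"jaw": 5},
  ],
)

```text
time_s: 17.18
ee_pos: [0.4474, 0.243, 0.1141]
ee_rot: [[0.001, 0.845, 0.535], [-0.001, 0.535, -0.845], [-1.0, 0.0, 0.001]]
wrist_force: [0.3, 0.2, 0.2]
opening: 0.038
```

Request:
carry_out(
  commands=[
    {"offset": [0,0,0],"twist": 0,"jaw": 5},
    {"offset": [-0.5,0,0],"twist": 0,"jaw": 5},
    {"offset": [-2,0,0],"twist": 0,"jaw": 7},
    {"offset": [-4.5,0,0],"twist": 0,"jaw": 7},
    {"offset": [-6,0,0],"twist": 0,"jaw": 7},
  ],
)

```text
time_s: 17.6
ee_pos: [0.4477, 0.2436, 0.1763]
ee_rot: [[0.002, 0.845, 0.534], [0.0, 0.534, -0.845], [-1.0, 0.002, 0.001]]
wrist_force: [1.1, -0.1, 0.3]
opening: 0.0644
```

```bash
python3 - <<'E'
from h import *
goal(.4475,.2432,.1143,32)
s=snap("side");t=snap("top")
cv2.imwrite("pics/e1.png",np.hstack([crop(s,205,130,285,200,8)]))
E
```

```text
t 17.6 pos [0.4477 0.2436 0.1763] yaw 32.31 open 0.0644 F [ 1.1 -0.1  0.3] J [ 22.5  -9.5 114.6  -0.   74.8  -9.8]
 offset cm [ 6.2  -0.04  0.02] twist rad(to yaw) 0.005
```

View pics/e1.png

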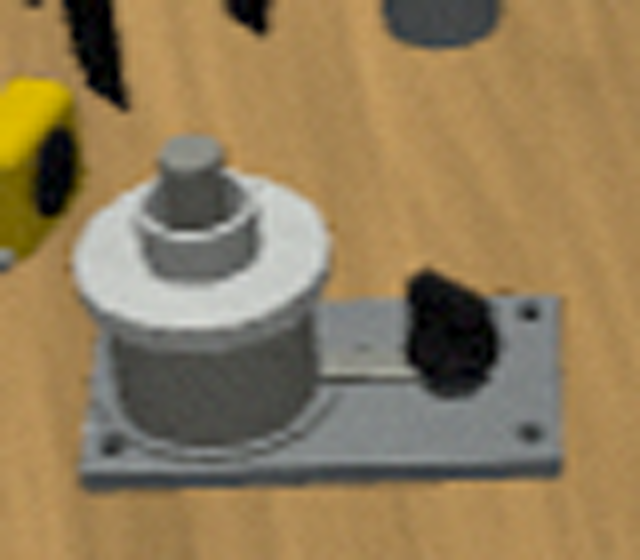

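```bash
python3 - <<'E'
from h import *
s=snap("side")
i=crop(s,212,142,250,176,16)
def circ(x,y,z,r,c):
    P=[]
    for a in np.linspace(0,6.283,60):
        u=proj(s,(x+r*np.cos(a),y+r*np.sin(a),z));P.append([(u[0]+.5-212)*16,(u[1]+.5-142)*16])
    cv2.polylines(i,[np.int32(P)],True,c,1)
x,y=.4472,.2438
circ(x,y,.133,.013,(0,255,0));circ(x,y,.109,.025,(0,0,255));circ(x,y,.085,.052,(255,0,0))
cv2.imwrite("pics/e2.png",i)
goal(.4472,.2437,.09,32)
E
```

```text
t 17.75 pos [0.4481 0.2438 0.1759] yaw 32.31 open 0.0696 F [1.5 0.4 0.3] J [ 22.5  -9.5 114.6  -0.   74.6  -9.8]
 offset cm [ 8.59 -0.11 -0.04] twist rad(to yaw) 0.005
```

View pics/e2.png

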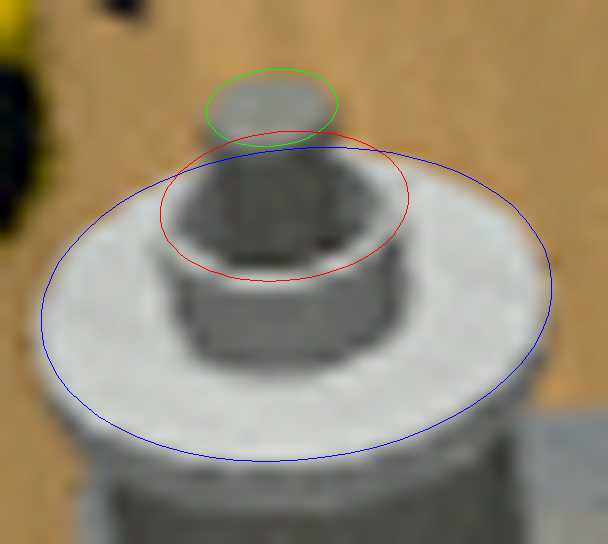

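Request:
carry_out(
  commands=[
    {"offset": [1.5,-0.08,-0.04],"twist": 0,"jaw": 7},
    {"offset": [3,-0.08,-0.04],"twist": 0,"jaw": 7},
    {"offset": [4.5,-0.08,-0.04],"twist": 0,"jaw": 7},
    {"offset": [5.5,-0.08,-0.04],"twist": 0,"jaw": 7},
    {"offset": [6,-0.08,-0.04],"twist": 0,"jaw": 7},
  ],
)

```text
time_s: 18.17
ee_pos: [0.4443, 0.2426, 0.111]
ee_rot: [[-0.005, 0.845, 0.535], [-0.002, 0.535, -0.845], [-1.0, -0.005, -0.001]]
wrist_force: [0.4, -0.5, 0.5]
opening: 0.0698
```

Request:
carry_out(
  commands=[
    {"offset": [0.5,0,0],"twist": 0,"jaw": 7},
    {"offset": [1,0,0],"twist": 0,"jaw": 7},
    {"offset": [1.5,0,0],"twist": 0,"jaw": 7},
    {"offset": [1.9,0,0],"twist": 0,"jaw": 7},
    {"offset": [2.1,0,0],"twist": 0,"jaw": 7},
  ],
)

```text
time_s: 18.58
ee_pos: [0.4461, 0.2434, 0.0928]
ee_rot: [[-0.0, 0.845, 0.535], [-0.0, 0.535, -0.845], [-1.0, -0.0, -0.0]]
wrist_force: [-1.1, 0.1, -0.4]
opening: 0.07
```

Request:
carry_out(
  commands=[
    {"offset": [0,0,0],"twist": 0,"jaw": 7},
    {"offset": [0,0,0],"twist": 0,"jaw": 7},
    {"offset": [0,0,0],"twist": 0,"jaw": 7},
    {"offset": [0,0,0],"twist": 0,"jaw": 7},
    {"offset": [0,0,0],"twist": 0,"jaw": 7},
  ],
)

```text
time_s: 19.0
ee_pos: [0.4463, 0.2435, 0.0935]
ee_rot: [[0.001, 0.845, 0.535], [0.0, 0.535, -0.845], [-1.0, 0.001, 0.0]]
wrist_force: [-0.7, 0.2, 0.9]
opening: 0.0699
```

```bash
python3 - <<'E'
from h import *
goal(.4472,.2437,.09,32)
E
```

```text
t 19.0 pos [0.4463 0.2435 0.0935] yaw 32.32 open 0.0699 F [-0.7  0.2  0.9] J [ 22.6  -4.7 118.8   0.   65.9  -9.7]
 offset cm [0.35 0.08 0.03] twist rad(to yaw) 0.005
```

Request:
carry_out(
  commands=[
    {"offset": [0.15,0.07,0.03],"twist": 0,"jaw": 6.5},
    {"offset": [0.3,0.07,0.03],"twist": 0,"jaw": 6},
    {"offset": [0.3,0.07,0.03],"twist": 0,"jaw": 5.6},
    {"offset": [0.3,0.07,0.03],"twist": 0,"jaw": 5.4},
    {"offset": [0.3,0.07,0.03],"twist": 0,"jaw": 5.3},
  ],
  grip_force=15,
)

```text
time_s: 19.42
ee_pos: [0.4469, 0.2435, 0.0901]
ee_rot: [[-0.0, 0.845, 0.535], [-0.0, 0.535, -0.845], [-1.0, -0.0, -0.0]]
wrist_force: [0.7, 0.8, 0.8]
opening: 0.0537
```

Request:
carry_out(
  commands=[
    {"offset": [0,0,0],"twist": 0,"jaw": 5.2},
    {"offset": [0,0,0],"twist": 0,"jaw": 5.1},
    {"offset": [0,0,0],"twist": 0,"jaw": 4.9},
    {"offset": [0,0,0],"twist": 0,"jaw": 4.5},
    {"offset": [0,0,0],"twist": 0,"jaw": 4},
  ],
)

```text
time_s: 19.83
ee_pos: [0.4468, 0.2435, 0.0902]
ee_rot: [[-0.0, 0.845, 0.535], [-0.0, 0.535, -0.845], [-1.0, -0.0, 0.0]]
wrist_force: [-0.2, 0.0, 0.7]
opening: 0.0502
```

```bash
python3 - <<'E'
from h import *
goal(.4472,.2437,.09,32);print(bot.read_state()["torque"])
E
```

```text
t 19.83 pos [0.4468 0.2435 0.0902] yaw 32.32 open 0.0502 F [-0.2  0.   0.7] J [ 22.5  -4.4 118.8  -0.   65.6  -9.8]
 offset cm [0.02 0.04 0.01] twist rad(to yaw) 0.006
[-0.06701727 -0.05340742  0.04829279]
```

Request:
carry_out(
  commands=[
    {"offset": [0,0,0],"twist": 0,"jaw": 4},
    {"offset": [-0.2,0,0],"twist": 0,"jaw": 4},
    {"offset": [-0.5,0,0],"twist": 0,"jaw": 4},
    {"offset": [-0.9,0,0],"twist": 0,"jaw": 4},
    {"offset": [-1.3,0,0],"twist": 0,"jaw": 4},
  ],
  grip_force=25,
)

```text
time_s: 20.25
ee_pos: [0.4468, 0.2436, 0.1034]
ee_rot: [[-0.0, 0.845, 0.535], [-0.0, 0.535, -0.845], [-1.0, -0.0, -0.0]]
wrist_force: [0.3, -1.2, -1.5]
opening: 0.0498
```

Request:
carry_out(
  commands=[
    {"offset": [-0.4,0,0],"twist": 0,"jaw": 4},
    {"offset": [-0.9,0,0],"twist": 0,"jaw": 4},
    {"offset": [-1.4,0,0],"twist": 0,"jaw": 4},
    {"offset": [-1.7,0,0],"twist": 0,"jaw": 4},
    {"offset": [-1.8,0,0],"twist": 0,"jaw": 4},
  ],
)

```text
time_s: 20.67
ee_pos: [0.4474, 0.2438, 0.1222]
ee_rot: [[0.001, 0.845, 0.535], [0.001, 0.535, -0.845], [-1.0, 0.002, 0.0]]
wrist_force: [-0.4, -0.7, -1.6]
opening: 0.0504
```

```bash
python3 - <<'E'
from h import *
goal(.4472,.2437,.19,32);print(bot.read_state()["torque"])
s=snap("side")
cv2.imwrite("pics/f1.png",np.hstack([crop(s,195,110,285,200,7)[:600]]))
E
```

```text
t 20.67 pos [0.4474 0.2438 0.1222] yaw 32.31 open 0.0504 F [-0.4 -0.7 -1.6] J [ 22.5  -6.5 117.4   0.   69.   -9.8]
 offset cm [-6.78 -0.01 -0.  ] twist rad(to yaw) 0.005
[-0.01466188 -0.15852833  0.01302276]
```

View pics/f1.png

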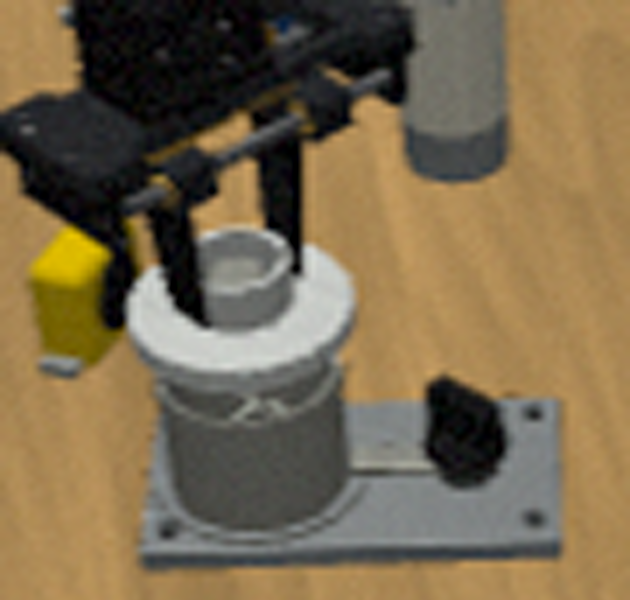

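Request:
carry_out(
  commands=[
    {"offset": [-0.6,0,0],"twist": 0,"jaw": 4},
    {"offset": [-1.5,0,0],"twist": 0,"jaw": 4},
    {"offset": [-2.5,0,0],"twist": 0,"jaw": 4},
    {"offset": [-3.5,0,0],"twist": 0,"jaw": 4},
    {"offset": [-4.5,0,0],"twist": 0,"jaw": 4},
  ],
)

```text
time_s: 21.13
ee_pos: [0.4472, 0.2437, 0.1677]
ee_rot: [[0.001, 0.845, 0.535], [0.0, 0.535, -0.845], [-1.0, 0.001, 0.0]]
wrist_force: [0.0, -0.1, -1.0]
opening: 0.0503
```

Request:
carry_out(
  commands=[
    {"offset": [-0.9,0,0],"twist": 0,"jaw": 4},
    {"offset": [-1.6,0,0],"twist": 0,"jaw": 4},
    {"offset": [-2.1,0,0],"twist": 0,"jaw": 4},
    {"offset": [-2.3,0,0],"twist": 0,"jaw": 4},
    {"offset": [-2.3,0,0],"twist": 0,"jaw": 4},
  ],
)

```text
time_s: 21.55
ee_pos: [0.4471, 0.2437, 0.1898]
ee_rot: [[0.001, 0.845, 0.535], [0.0, 0.535, -0.845], [-1.0, 0.001, 0.0]]
wrist_force: [-0.2, -0.7, -1.7]
opening: 0.05
```

Request:
carry_out(
  commands=[
    {"offset": [0,0,0],"twist": 0,"jaw": 4},
    {"offset": [0,0,0],"twist": 0,"jaw": 4},
    {"offset": [0,0,0],"twist": 0,"jaw": 4},
    {"offset": [0,0,0],"twist": 0,"jaw": 4},
    {"offset": [0,0,0],"twist": 0,"jaw": 4},
  ],
)

```text
time_s: 21.97
ee_pos: [0.4467, 0.2435, 0.1888]
ee_rot: [[-0.001, 0.845, 0.535], [-0.0, 0.535, -0.845], [-1.0, -0.001, -0.0]]
wrist_force: [-0.6, 0.2, -1.6]
opening: 0.0501
```

```bash
python3 - <<'E'
from h import *
goal(.4468,.2436,.19,32);print(bot.read_state()["torque"])
s=snap("side");t=snap("top")
cv2.imwrite("pics/g0.png",s["image"][:,:,::-1]);cv2.imwrite("pics/g2.png",t["image"][:,:,::-1])
cv2.imwrite("pics/g1.png",np.hstack([crop(s,195,90,285,200,5)]))
u=proj(s,(.4471,.2438,.133));print("knob top expected",u)
for z in(.078,.082):
  i=None
E
```

```text
t 21.97 pos [0.4467 0.2435 0.1888] yaw 32.32 open 0.0501 F [-0.6  0.2 -1.6] J [ 22.5 -10.1 113.9  -0.   76.2  -9.8]
 offset cm [-0.12  0.01 -0.01] twist rad(to yaw) 0.006
[ 0.04463521 -0.16733694 -0.04675879]
knob top expected [228.47157989 148.23493189]
```

View pics/g1.png

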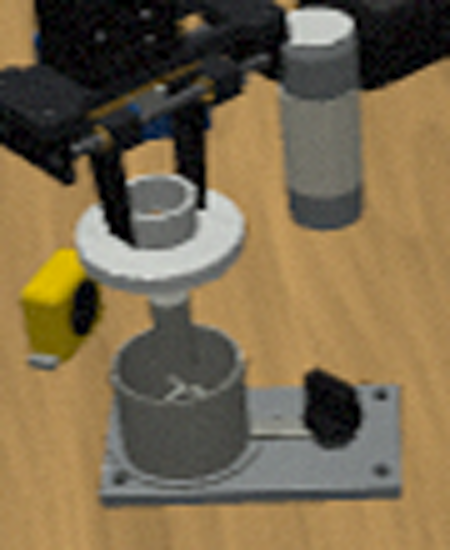

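View pics/g2.png

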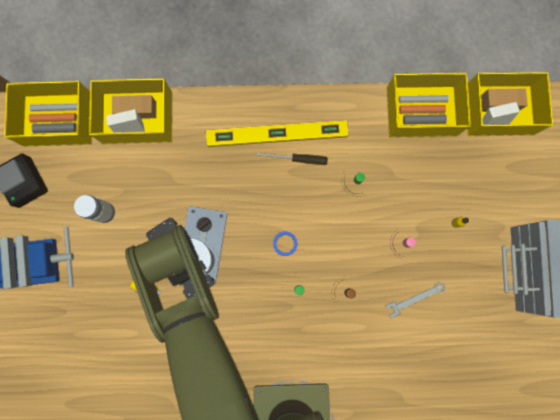

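```bash
python3 -c "
from rig import bot
print(bot.close_job())"
```

```text
the job is handed in; nothing more can be done
None
```

The job is handed in at about 22 s of the 64 s allowed; every step went through in the order asked.

- **Clamp:** I gripped the knob's bar and pushed it down 6.1 mm. It bottomed out, with no further travel at about 25 N. I then turned it about 1.5 rad clockwise until the torque climbed to 1.1 N m, showing it was against its stop.
- **Placing the lids:** I lifted the plain nested pair by the inner knob and lowered them gently onto the tin. They came home at exactly the expected height with about 8 N of contact, and I let go.
- **Lifting the outer lid:** I gripped it by the collar with the jaws at 50 mm and almost no sideways force. It came up alone, with about 1.6 N on the wrist.
- **Last checks:** The outer lid is held level 9.9 cm above where it sat, within about 1 mm sideways. The inner knob still stands where it should in the tin. The bystanders I could see in the last top view had not moved; the tape measure was mostly hidden by the arm there, but showed in place in the side view.

**Disagreements:**
- The tin's position differed by up to about 3 mm in y between the cameras and the clamp grip once I measured its rim properly (7 mm with my first rough reading). I aimed between them, and the lids went in freely.
- The inner lid's flange looks see-through in the pictures, so I judged that it is seated from the height reached and the knob's position.

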